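Clamp the polish bottle through the shaker's guard window

ROBOT

A 6-joint arm with a two-finger parallel gripper is mounted at the origin on a cart in front of the work surface, level with it; the furniture and walls round the work are solid. World frame = base frame: x ahead of the robot, y to its left, z up, the work surface at z = 0. Lengths are in mm, angles in degrees, forces in N, time in s.
With the tool pointing down it reaches from about 300 to 850 mm from the base axis. Payload 4.2 kg.
Tool frame: the origin (TCP) lies midway between the tips of the shut fingers; the grasp point (between the pads) lies 19 mm behind it; z points along the fingers, y is the line along which they close (so a half turn about z gives the same grasp; the last joint's range is limited). The gripper opens to 91 mm and grips with 3 to 60 N. Pads are 32 mm wide; open, the fingers measure 118 mm over their backs; the gripper's body (76 mm by 178 mm) begins 60 mm behind the grasp point.
Start: joints at [67.437, 18.312, 89.639, -0, 72.044, -1.146], TCP at [209.968, 535.31, 213.976] pointing down, gripper open.
Joint ranges: [-177.97, 177.97], [-48.28, 115.42], [12.27, 149.76], [-77.06, 257.06], [2.81, 150.46], [-146.56, 146.56]. Speed limits (degrees/s): [147.25, 147.25, 180, 180, 180, 180].

INTERFACE

Orientations are given as [roll, pitch, yaw] about the fixed x, y, z axes, in that order (R = Rz(yaw) Ry(pitch) Rx(roll)).
In Python, from workcell import env gives the robot as it stands.
- The arm moves only by the tool jog_arm, never from a script. Its argument "steps" is one flat list of numbers, 5 for each row, row after row: the closure, from 0 (fully open) to 1 (shut), then the shift along the tool's x, y, z in cm, then the turn about the tool's z in degrees. A call has 1 to 20 rows; each row is the pose to reach, as a shift and turn from the pose commanded when the call began, along the tool's axes at that moment; what a row does not reach only later rows make up. A row lasts 1/10 s, in which the tool goes at most 50 mm and 8.59 degrees, less where a joint would pass 70% of its speed; a pose out of reach is approached as far as the arm can. A call with a gripper value outside its range is refused whole. The fingers move at their own pace and stop on an object; "force" is the grip in N (left out, the last holds). Time passes only in rows, so rows that repeat a pose let the fingers close. It gives the time, the measured TCP pose, the force and the opening at its end, in the units of the state.
- env.state(): the state, without advancing time (a new reading comes with each control period).
- env.grab_frame(name): name is "side" or "top" or "wrist"; returns the picture (420x560x3 uint8, red, green, blue); there is no depth.
- env.camera_params(name): a dict with "fx", "fy", "cx", "cy" (pixels), "k1" (the pictures are not rectified: a ray, as slopes to the right and down, at radius r is drawn at 1 + k1 r^2 times it, then the intrinsics apply), "R" (3x3) and "t" (3): a world point X has camera coordinates R X + t. Camera axes: x right, y down, z forward; pixel columns grow to the right and rows downward; lengths in mm; the calibration is good to about 2 mm. A picture is of the moment at which its call begins: read the wrist's pose just before it. camera_params takes no time and is no camera call; for the wrist camera it gives the pose at the moment of the call.
- env.job_done(): hands the job in, once; it reports no verdict.
The state is a dict: "time_s": time; "qpos": joint angles; "qvel": joint speeds; "effort": joint torques, N m; "ee_pos": TCP position; "ee_rot": TCP orientation; "force": force on the tool from outside, world axes, zero at the start; "torque": the same for the moment, N m; "gripper_width": finger opening in mm.
Only numpy, scipy, OpenCV 4.12 (cv2) and the standard library are available. Lean on these libraries where they do the work, as an engineer would, in place of code of your own. Each camera call takes 0.05 s, during which the arm holds its last target. There are 200 camera calls.

TASK

A nail polish bottle stands in the bottle shaker with its clamp still up. Reach down through the window on top of the shaker's clear guard and press the clamp lever down fully home, so that its rubber foot holds the bottle, without touching the guard or the edging of its window; then come out again. Only press: pinch and lift nothing, and leave the bottle and the things behind the shaker where they stand.

Things in the scene. Friction and masses are not known exactly. Their poses are not given: they have to be found in the camera images.
- shaker: Bottle shaker, fixed on a white riser shelf 128 to 153 mm high. Grey housing: x = -52 to 108, y = -52 to 52 mm, deck 83 mm above its origin. Origin under the middle of the guard window, on the shelf; x runs from its front (dial side, towards the robot) to its back, y left, z up. Obstacles: a clear screen (x = 0.33, y above 0.01 m, 0.7 m high) stands in front of the left table, a 195 mm can right of the shaker's front.
- guard: Clear plastic guard (box without floor) on the shaker, same origin and axes: x = -47 to 107, y = -47 to 47 mm, flat top at z = 160 mm (screw heads at its corners 163). In the top a square window with black rubber edging: clear opening x = -29 to 29, y = -27 to 27 mm; the edging stands 2 mm above the top. Must not be touched (a brush above 0.5 N counts).
- paddle (a point): Centre of the top face of the clamp lever's black thumb paddle (24 mm along x, 28 mm along y) under the window. Fully raised it lies at shaker x = 8, z = 150 mm (10 mm under the guard's top); home at x = 0, z = 128 mm (32 mm under the guard's top).
- clamp_lever (a joint): Angle of the clamp lever, rad: 0 fully raised, 0.25 home (level, against its stop); 0.225 counts as home. Hinge behind the bottle at shaker x = 90, z = 108 mm, turning about the shaker's y. Stiff: it stays where it is left; the paddle needs about 4 N to move, about 6 N near home, where the foot's spring is pressed on the cap.
- clamp_foot: Round rubber foot 16 mm wide on a spring under the middle of the lever, above the bottle's cap; origin at the centre of its underside. With the lever home its spring presses the cap with about 3.5 N and holds the bottle.
- shaken_bottle: Pink nail polish bottle with a tall white cap, 34 mm wide, 85 mm high, loose in the well of the shaker at x = 45, y = 0; origin at the centre of its underside, at shaker z = 18, the cap's top at z = 103 mm.
- tall_polish: Bystander: tall white polish bottle, 39 mm wide, 119 mm high, loose on the shelf behind the shaker; origin at the centre of its underside.
- powder_jar: Bystander: squat jar 49 mm wide, 50 mm high, loose on the shelf behind the shaker; origin at the centre of its underside.
- buffer: Bystander: buffer block 26 x 94 x 26 mm (its y is the long side), loose on the shelf behind the shaker; origin at the centre of its underside.

How it is judged (in metres and radians):
On the way:
1. the clamp lever is home and its foot holds the bottle (value of joint clamp_lever above 0.225 rad and contact force between clamp_foot and shaken_bottle above 1 N), for 0.3 s.
At the end, for the whole second after the job is handed in: The clamp lever is home (at least 0.225 rad of 0.25) with its foot pressing the bottle's cap by more than 1 N, the bottle stands upright in its well (within 10 mm of its depth, 0.15 rad), and the three bystanders are within 30 mm of their places (all of step 1 and z of shaken_bottle in the frame of shaker below 0.028 m and angle between shaken_bottle's own z axis and vertical below 0.15 rad and distance of each of tall_polish, powder_jar, buffer from where it was at the start of the episode below 0.03 m); the robot touches nothing.
It fails at once if the guard is touched (contact force between any of the fingers, the arm and guard above 0.5 N).
It fails at once if the bottle is lifted or tipped in its well (z of shaken_bottle in the frame of shaker above 0.028 m or angle between shaken_bottle's own z axis and vertical above 0.2 rad).
It fails at once if a bystander is carried, pushed away or knocked over (distance of any of tall_polish, powder_jar, buffer from where it was at the start of the episode above 0.03 m or angle between any of tall_polish, powder_jar, buffer's own z axis and vertical above 0.4 rad).
It also fails if it takes over 32 s, if anything falls off the work surface, if the arm or the gripper's body presses on something with over 40 N, if the wrist force passes 120 N, or if a joint passes its speed limit or range.

## Working session

There is one attempt and no reset: what is moved stays moved. The work goes in short steps, Python scripts to look and compute and a tool call to move; the robot and the scene stay as the last step left them, time stands still between calls to the robot, and variables do not carry over. Pictures are saved under pics/ and viewed, on a budget of 10 in all, crops included, one or two more only if the job needs it, and the job is handed in when it is done.

Besides the shell and the picture viewer there is one more tool, called after "Call:" in YAML: its name, and indented under it one key for each argument. jog_arm: Moves the arm, as the interface text tells. Its arguments: {"type":"object","properties":{"steps":{"type":"array","items":{"type":"number"}},"force":{"type":"number"}},"required":["steps"]}

```bash
mkdir -p pics
python3 - <<'E'
from workcell import env
import cv2,numpy as np
s=env.state();print(s)
for n in("side","top","wrist"):
    p=env.camera_params(n);print(n,p)
    cv2.imwrite(f"pics/{n}0.png",env.grab_frame(n)[:,:,::-1])
E
```

```text
{'time_s': 0.0, 'qpos': array([ 6.74367862e+01,  1.83502118e+01,  8.97064970e+01, -1.85452930e-03,
        7.20450991e+01, -1.14401823e+00]), 'qvel': array([-0.02258767, -0.02040382,  0.01339305, -0.00555341, -0.04399284,
        0.00067586]), 'effort': array([-7.00441378e-04, -4.12477756e+01, -2.31978464e+01,  7.26189651e-02,
        4.55129310e-02, -1.32246309e-04]), 'ee_pos': array([209.77643212, 534.81310682, 213.13400962]), 'ee_rot': array([-1.79898177e+02, -2.69807499e-04,  1.58581377e+02]), 'force': array([0.2216729 , 0.23470065, 0.59791012]), 'torque': array([-0.01334066, -0.03081699,  0.01938746]), 'gripper_width': 91.52152982844419}
side {'fx': 486.6849065302814, 'fy': 486.6849065302814, 'cx': 274.2100787904981, 'cy': 201.31076939985428, 'k1': -0.07315165788462547, 'R': array([[ 0.98407278, -0.17707404, -0.01566964],
       [-0.11142245, -0.54572539, -0.83052323],
       [ 0.13851279,  0.81904126, -0.55676353]]), 't': array([-654.8719503 ,  140.18819191, 1124.97257086])}
top {'fx': 400.1543641239245, 'fy': 400.1543641239245, 'cx': 282.916730613129, 'cy': 214.43378843541046, 'k1': -0.1075165734905134, 'R': array([[ 1.68872860e-02, -9.99857400e-01,  1.21292809e-05],
       [-9.91380061e-01, -1.67456826e-02, -1.29942899e-01],
       [ 1.29924572e-01,  2.18235816e-03, -9.91521479e-01]]), 't': array([-282.31407682,  660.82971621, 1036.78953473])}
wrist {'fx': 324.09797610917974, 'fy': 324.09797610917974, 'cx': 288.25664061310147, 'cy': 206.57835179263256, 'k1': 0.009158320637403997, 'R': array([[ 0.36420716,  0.93131577, -0.0020211 ],
       [ 0.89476389, -0.34930923,  0.27817378],
       [ 0.25836164, -0.10312129, -0.96052864]]), 't': array([-573.16110243,  -32.54888746,  392.40039731])}
```

View pics/top0.png

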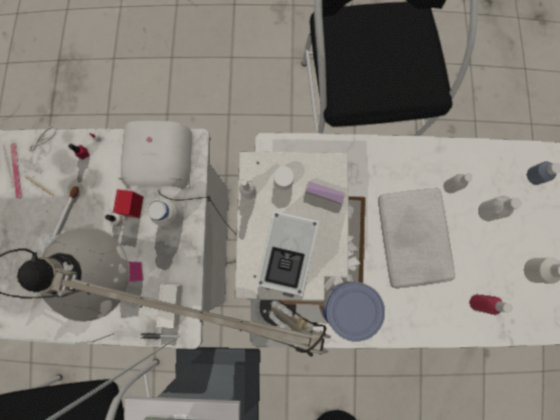

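View pics/side0.png

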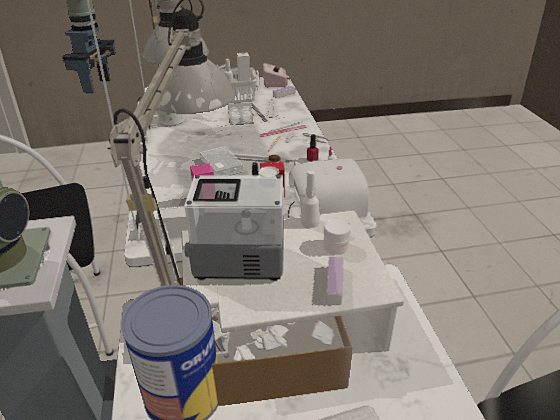

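The top view shows the shaker's guard around (287,255) with its black window near (286,265), the can at (355,310), and a lamp boom crossing from (60,280) to (325,345). The side view shows the guard's window at about (218,190) and the bystanders at (310,205), (336,240) and (336,280). Next I zoom in on the guard in both views.

Run:
```python
import cv2,numpy as np
a=cv2.imread("pics/top0.png")[205:305,245:330]; b=cv2.imread("pics/side0.png")[165:285,180:295]
a=cv2.resize(a,None,fx=4.7,fy=4.7,interpolation=cv2.INTER_CUBIC)
b=cv2.resize(b,None,fx=3.4,fy=3.4,interpolation=cv2.INTER_CUBIC)
H=max(a.shape[0],b.shape[0]);c=np.zeros((H,a.shape[1]+b.shape[1],3),np.uint8)
c[:a.shape[0],:a.shape[1]]=a;c[:b.shape[0],a.shape[1]:]=b
print(a.shape,b.shape);cv2.imwrite("pics/zoom.png",c)
```

```text
(470, 400, 3) (408, 391, 3)
```

View pics/zoom.png

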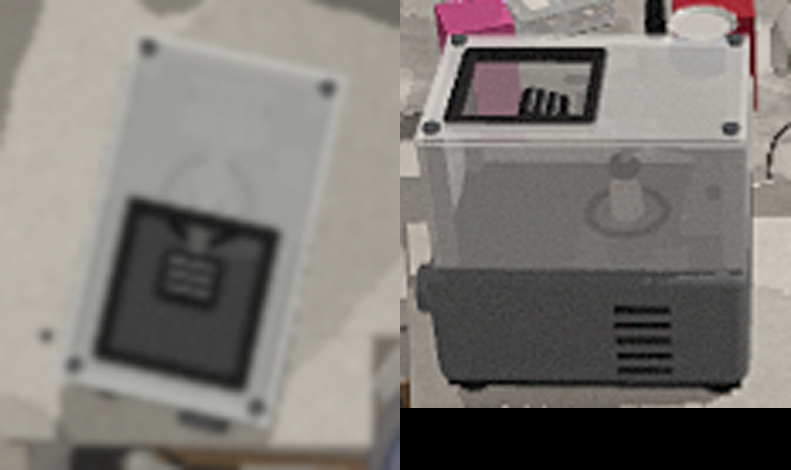

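Both crops show the four screw heads and the window edging clearly, so I triangulate them, plus the lamp boom's ends.

```bash
cat > h.py <<'E'
import numpy as np,cv2
from workcell import env
def norm(p,uv):
    K=np.array([[p['fx'],0,p['cx']],[0,p['fy'],p['cy']],[0,0,1]])
    return cv2.undistortPoints(np.array(uv,float).reshape(-1,1,2),K,np.array([p['k1'],0,0,0,0.]))[:,0]
def tri(pa,a,pb,b):
    A=np.c_[pa['R'],pa['t']];B=np.c_[pb['R'],pb['t']]
    X=cv2.triangulatePoints(A,B,norm(pa,a).T,norm(pb,b).T);X=(X[:3]/X[3]).T
    return X
def proj(p,X):
    K=np.array([[p['fx'],0,p['cx']],[0,p['fy'],p['cy']],[0,0,1]])
    return cv2.projectPoints(np.array(X,float).reshape(-1,1,3),cv2.Rodrigues(p['R'])[0],p['t'],K,np.array([p['k1'],0,0,0,0.]))[0][:,0]
def plane(p,uv,z):
    n=norm(p,uv);d=np.c_[n,np.ones(len(n))]@p['R'];c=-p['R'].T@p['t']
    return c+d*((z-c[2])/d[:,2])[:,None]
E
python3 - <<'E'
from h import *
T=env.camera_params("top");S=env.camera_params("side")
tz=lambda l:[(245+(u+.5)/4.7-.5,205+(v+.5)/4.7-.5) for u,v in l]
sz=lambda l:[(180+(u+.5)/3.4-.5,165+(v+.5)/3.4-.5) for u,v in l]
scT=tz([(148,47),(327,88),(257,407),(73,364)]);scS=sz([(336,40),(331,128),(31,128),(58,39)])
wT=tz([(132,198),(279,233),(241,388),(95,356)]);wS=sz([(207,50),(197,124),(45,121),(68,48)])
pT=tz([(188,278)]);pS=sz([(145,102)])
for n,a,b in(("screws",scT,scS),("win",wT,wS),("paddle",pT,pS)):
    X=tri(T,a,S,b);print(n,X.round(1).tolist(),X.mean(0).round(1))
    print(' reproj err',(proj(T,X)-a).round(1).tolist(),(proj(S,X)-b).round(1).tolist())
    if len(X)>1:
        e=X[0]+X[1]-X[2]-X[3];print(' yaw',np.degrees(np.arctan2(e[1],e[0])),'sides',[np.linalg.norm(X[i]-X[(i+1)%4]).round(1) for i in range(4)])
X=tri(T,[(320,340),(70,285)],S,[(128,137),(182,40)]);print('lamp',X.round(0),(proj(T,X)).round(0))
print('can',plane(T,[(355,310)],195))
E
```

```text
screws [[631.0, -257.8, 304.7], [614.2, -335.6, 305.0], [477.3, -307.0, 304.6], [493.8, -228.4, 304.9]] [ 554.1 -282.2  304.8]
 reproj err [[0.0, -0.2], [0.0, -0.1], [0.0, -0.1], [-0.0, 0.1]] [[-0.2, 0.0], [-0.1, 0.0], [-0.1, 0.0], [0.1, -0.0]]
 yaw -11.94809428038528 sides [np.float64(79.6), np.float64(139.9), np.float64(80.3), np.float64(140.3)]
win [[565.9, -252.2, 303.5], [552.7, -315.7, 302.3], [484.5, -300.1, 303.1], [497.8, -237.7, 304.5]] [ 525.2 -276.4  303.3]
 reproj err [[0.0, -0.4], [0.1, -0.7], [-0.0, 0.2], [0.0, -0.2]] [[-0.4, 0.1], [-0.9, 0.1], [0.3, -0.0], [-0.2, 0.0]]
 yaw -12.427850969170327 sides [np.float64(64.9), np.float64(70.0), np.float64(63.9), np.float64(69.6)]
paddle [[532.0, -276.8, 292.6]] [ 532.  -276.8  292.6]
 reproj err [[0.0, -0.3]] [[-0.3, 0.0]]
lamp [[ 407. -337.  441.]
 [ 489.   85.  455.]] [[320. 339.]
 [ 70. 283.]]
can [[ 429.87011346 -438.54374979  195.        ]]
```

View pics/wrist0.png

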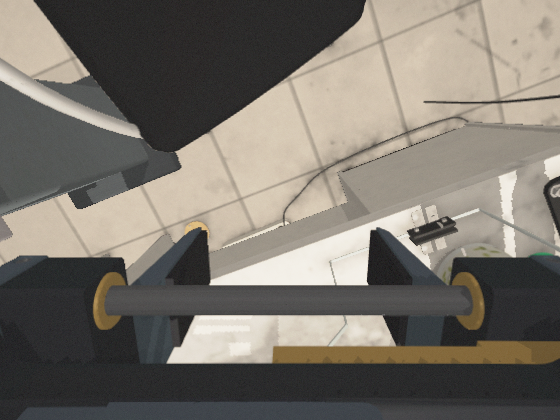

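Measurements:
- **Screws:** all at z≈304.8 (guard top +163), with spacing 80 x 140.
- **Shaker:** origin (524.8, -276.0, 141.8), yaw ≈ -12°.
- **Paddle:** measured (532, -277, 292.6), where (532.6, -277.7, 291.8) is expected.
- **Lamp boom:** crosses at z≈445, x≈420, so I have to go over it.
- **Wrist view:** only the fingers and the floor, nothing near the tool.

First I raise the arm and shut the fingers.

Call:
jog_arm:
  steps: [1,0,0,-2.5,0,1,0,0,-6,0,1,0,0,-9.5,0,1,0,0,-13,0,1,0,0,-16.5,0,1,0,0,-20,0,1,0,0,-23.5,0,1,0,0,-27,0,1,0,0,-29,0,1,0,0,-30,0]
  force: 20

```text
time_s: 1.15
ee_pos: [210.0, 535.4, 516.1]
ee_rot: [179.8, 0.0, 158.6]
force: [1.2, -0.3, 1.0]
gripper_width: 14.0
```

```bash
cat > log.py <<'E'
from workcell import env
import numpy as np,json
s=env.state();print({k:np.round(s[k],2).tolist() for k in("time_s","qpos","ee_pos","ee_rot","force","gripper_width")})
open("log.jsonl","a").write(json.dumps([s['qpos'].tolist(),s['ee_pos'].tolist()])+"\n")
y=np.radians(s['ee_rot'][2]);x,z=np.array([np.cos(y),np.sin(y)]),np.array([np.sin(y),-np.cos(y)])
print("tool x",x.round(3),"tool y",z.round(3))
E
python3 log.py
```

```text
{'time_s': 1.15, 'qpos': [67.44, 18.07, 47.6, 0.0, 114.13, -1.15], 'ee_pos': [210.01, 535.44, 516.1], 'ee_rot': [179.8, 0.0, 158.58], 'force': [1.24, -0.27, 1.01], 'gripper_width': 14.05}
tool x [-0.931  0.365] tool y [0.365 0.931]
```

Call:
jog_arm:
  steps: [1,-0.7,-1.8,0,0,1,-1.9,-4.9,0,0,1,-3.2,-8.1,0,0,1,-4.5,-11.4,0,0,1,-5.8,-14.7,0,0,1,-7.1,-18.0,0,0,1,-8.3,-21.2,0,0,1,-9.3,-23.7,0,0,1,-9.7,-24.7,0,0]

```text
time_s: 2.05
ee_pos: [209.5, 267.9, 514.6]
ee_rot: [179.9, 0.0, 158.5]
force: [0.3, 0.1, -0.1]
gripper_width: 0.8
```

```bash
python3 log.py
python3 - <<'E'
import json,numpy as np
from scipy.optimize import least_squares
L=[json.loads(l) for l in open("log.jsonl")]+[[[67.437,18.312,89.639,0,72.044,-1.146],[209.968,535.31,213.976]]]
def fk(p,q):
    a,b,d,r0=p;s=np.radians(q[1]);e=np.radians(q[1]+q[2])
    return np.array([r0+a*np.sin(s)+b*np.sin(e),d+a*np.cos(s)+b*np.cos(e)])
f=lambda p:np.concatenate([fk(p,q)-[np.hypot(*x[:2]),x[2]] for q,x in L])
s=least_squares(f,[400,400,0,0]);print(s.x,s.fun)
E
```

```text
{'time_s': 2.05, 'qpos': [50.04, -5.86, 75.52, -0.01, 110.24, -18.46], 'ee_pos': [209.54, 267.9, 514.63], 'ee_rot': [179.91, 0.04, 158.49], 'force': [0.3, 0.14, -0.06], 'gripper_width': 0.75}
tool x [-0.93   0.367] tool y [0.367 0.93 ]
[ 573.49609128  417.3671837  -201.27537687    7.362219  ] [-9.63758651 -0.20357793  0.05391545 -0.36508101  9.58367106  0.56865895]
```

Call:
jog_arm:
  steps: [1,-0.6,-1.4,0,0,1,-1.7,-4.2,0,0,1,-2.8,-7.0,0,0,1,-3.9,-9.8,0,0,1,-5.0,-12.6,0,0,1,-6.1,-15.4,0,0,1,-7.2,-18.2,0,0,1,-8.3,-21.0,0,0,1,-9.4,-23.8,0,0,1,-10.5,-26.6,0,0,1,-11.6,-29.4,0,0,1,-12.7,-32.2,0,0,1,-13.8,-35.0,0,0,1,-14.7,-37.5,0,0,1,-15.3,-38.9,0,0]

```text
time_s: 3.55
ee_pos: [210.9, -150.0, 513.4]
ee_rot: [180.0, -0.1, 158.4]
force: [0.7, 0.4, -0.4]
gripper_width: 0.2
```

```bash
python3 log.py
```

```text
{'time_s': 3.55, 'qpos': [-37.99, -13.39, 81.36, 0.01, 112.09, -106.42], 'ee_pos': [210.88, -150.04, 513.41], 'ee_rot': [179.98, -0.06, 158.43], 'force': [0.67, 0.42, -0.4], 'gripper_width': 0.2}
tool x [-0.93   0.368] tool y [0.368 0.93 ]
```

Call:
jog_arm:
  steps: [1,-0.2,-0.5,0,8,1,-0.6,-1.5,0,16.5,1,-1,-2.5,0,25,1,-1.4,-3.5,0,33.5,1,-1.8,-4.5,0,42,1,-2.2,-5.5,0,50.5,1,-2.6,-6.5,0,59,1,-2.9,-7.4,0,67.5,1,-2.9,-7.4,0,76,1,-2.9,-7.4,0,84.5,1,-2.9,-7.4,0,93,1,-2.9,-7.4,0,101.5,1,-2.9,-7.4,0,110,1,-2.9,-7.4,0,118.5,1,-2.9,-7.4,0,127,1,-2.9,-7.4,0,135.5,1,-2.9,-7.4,0,144,1,-2.9,-7.4,0,152.5,1,-2.9,-7.4,0,161,1,-2.9,-7.4,0,169]

```text
time_s: 5.55
ee_pos: [211.2, -227.9, 513.5]
ee_rot: [-180.0, 0.0, -10.7]
force: [0.5, 0.6, 0.4]
gripper_width: 0.6
```

```bash
python3 log.py
python3 - <<'E'
import json,numpy as np
from scipy.optimize import least_squares
L=[json.loads(l) for l in open("log.jsonl")]+[[[67.437,18.312,89.639,0,72.044,-1.146],[209.968,535.31,213.976]]]
def fk(p,q):
    a,b,b2,d,r0=p;s=np.radians(q[1]);e=np.radians(q[1]+q[2])
    return np.array([r0+a*np.sin(s)+b*np.sin(e)+b2*np.cos(e),d+a*np.cos(s)+b*np.cos(e)-b2*np.sin(e)])
f=lambda p:np.concatenate([fk(p,q)-[np.sqrt(x[0]**2+x[1]**2-11.5**2),x[2]] for q,x in L])
s=least_squares(f,[400,400,0,0,0]);print(s.x,s.fun)
for T in((593,270),(593,520),(400,520)):
    g=least_squares(lambda q:fk(s.x,[0,q[0],q[1]])-T,[10,80]);print(T,g.x,g.cost)
from workcell import env
import cv2; cv2.imwrite("pics/w1.png",env.grab_frame("wrist")[:,:,::-1])
E
```

```text
{'time_s': 5.55, 'qpos': [-49.33, -8.58, 77.9, 0.03, 110.73, 51.4], 'ee_pos': [211.16, -227.91, 513.53], 'ee_rot': [-179.95, 0.02, -10.73], 'force': [0.5, 0.55, 0.41], 'gripper_width': 0.56}
tool x [ 0.983 -0.186] tool y [-0.186 -0.983]
[ 5.94277437e+02  4.16860942e+02  2.68442321e+01 -1.96201403e+02
 -9.70482838e-02] [ 0.06073838 -0.04161418 -0.47852598  0.03451555  0.16921955 -0.00587431
  0.23492257  0.02280946  0.01364549 -0.00983652]
(593, 270) [18.34113167 81.52664186] 1.2924697071141057e-26
(593, 520) [20.36947755 43.56034272] 6.462348535570529e-27
(400, 520) [5.41977053e-02 6.92908872e+01] 2.0160049928110225e-19
```

Call:
jog_arm:
  steps: [1,1.5,0,-0.8,0.5,1,4.5,-0.2,-1.5,1.3,1,7.5,-0.3,-1.5,1.3,1,10.5,-0.4,-1.5,1.3,1,13.5,-0.5,-1.5,1.3,1,16.5,-0.6,-1.5,1.3,1,19.5,-0.7,-1.5,1.3,1,22.5,-0.8,-1.5,1.3,1,25.5,-0.9,-1.5,1.3,1,28.5,-1.0,-1.5,1.3,1,30.8,-1.1,-1.5,1.3,1,31.8,-1.1,-1.5,1.3,1,31.8,-1.1,-1.5,1.3]

```text
time_s: 6.9
ee_pos: [527.5, -274.6, 526.4]
ee_rot: [-179.9, 0.2, -11.5]
force: [-0.8, -0.1, 0.2]
gripper_width: 0.6
```

```bash
python3 log.py
python3 - <<'E'
from h import *
for n in("wrist","top","side"):
    cv2.imwrite(f"pics/{n}2.png",env.grab_frame(n)[:,:,::-1])
E
```

```text
{'time_s': 6.9, 'qpos': [-28.62, 21.21, 41.31, 0.03, 117.66, 72.93], 'ee_pos': [527.51, -274.57, 526.43], 'ee_rot': [-179.92, 0.17, -11.53], 'force': [-0.77, -0.05, 0.24], 'gripper_width': 0.58}
tool x [ 0.98 -0.2 ] tool y [-0.2  -0.98]
```

View pics/side2.png

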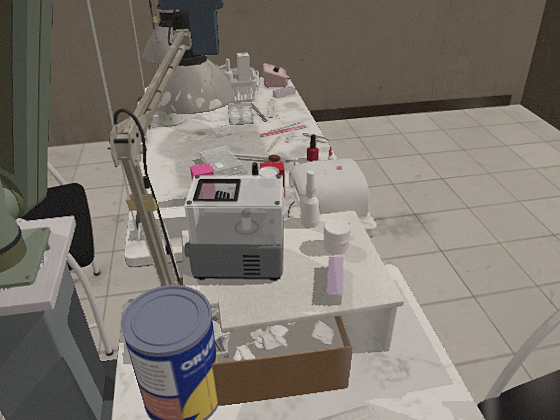

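View pics/wrist2.png

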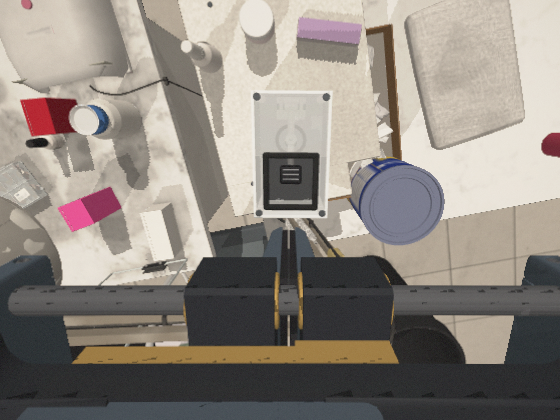

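Side view: the gripper hovers over the boom at (190,20), with the scene undisturbed. Wrist view: the guard is square to the tool, with screws near (257,97), (326,97), (322,213), (260,213) and the window at about (291,181). I measure the guard in this view.

Run:
```python
from h import *
W=env.camera_params("wrist");g=cv2.imread("pics/wrist2.png",0).astype(float)
P=[]
for u,v in[(257,97),(326,97),(322,213),(260,213)]:
    w=g[v-5:v+6,u-5:u+6];m=np.clip(np.median(w)-25-w,0,None);yy,xx=np.mgrid[v-5:v+6,u-5:u+6]
    P.append(((m*xx).sum()/m.sum(),(m*yy).sum()/m.sum()))
print(np.round(P,1).tolist())
X=plane(W,P,304.8);print(X.round(1));m=X.mean(0)
e=X[0]+X[1]-X[2]-X[3];a=np.arctan2(e[1],e[0]);print(np.degrees(a),[np.linalg.norm(X[i]-X[(i+1)%4]).round(1) for i in range(4)])
print('origin',m[:2]-30*np.array([np.cos(a),np.sin(a)]))
print('tcp px',proj(W,env.state()['ee_pos']))
# window opening outer edging corners
print('win outer centre',plane(W,[(264,153),(319,153),(317,209),(265,209)],303.8).round(1))
```

```text
[[256.2, 96.2], [325.8, 96.7], [321.4, 212.9], [259.4, 212.1]]
[[ 627.2 -258.6  304.8]
 [ 610.5 -337.2  304.8]
 [ 472.8 -308.   304.8]
 [ 489.8 -230.6  304.8]]
-11.763669972668126 [np.float64(80.4), np.float64(140.7), np.float64(79.3), np.float64(140.2)]
origin [ 520.67556266 -277.46748942]
tcp px [[286.22167994 255.26284287]]
win outer centre [[ 561.7 -252.8  303.8]
 [ 548.2 -318.3  303.8]
 [ 478.8 -303.4  303.8]
 [ 492.1 -238.3  303.8]]
```

Call:
jog_arm:
  steps: [1,-0.2,0.2,1.5,0.4,1,-0.25,0.3,4.5,0.4,1,-0.25,0.3,7.5,0.4,1,-0.25,0.3,10.5,0.4,1,-0.25,0.3,13.5,0.4,1,-0.25,0.3,16.5,0.4,1,-0.25,0.3,18.8,0.4,1,-0.25,0.3,19.5,0.4,1,-0.25,0.3,19.5,0.4,1,-0.25,0.3,19.5,0.4]

```text
time_s: 8.05
ee_pos: [522.4, -276.9, 335.7]
ee_rot: [180.0, -0.2, -12.1]
force: [0.1, 0.8, -0.7]
gripper_width: 0.3
```

```bash
python3 log.py
python3 - <<'E'
from h import *
W=env.camera_params("wrist");w=env.grab_frame("wrist")[:,:,::-1];S=env.grab_frame("side")[:,:,::-1]
cv2.imwrite("pics/w3.png",w);cv2.imwrite("pics/s3.png",S)
print('tcp px',proj(W,env.state()['ee_pos']),proj(env.camera_params("side"),env.state()['ee_pos']))
for o in((524.8,-276.0),(520.7,-277.5)):
    a=np.radians(-11.9);c,s=np.cos(a),np.sin(a)
    print(proj(W,[(o[0]+c*x-s*y,o[1]+s*x+c*y,304.8) for x,y in((100,40),(100,-40),(-40,-40),(-40,40))]).round(0).tolist())
a=cv2.resize(w[150:420,130:450],(512,432),interpolation=3);b=cv2.resize(S[100:244,160:256],(288,432),interpolation=3)
cv2.imwrite("pics/z3.png",np.hstack([a,b]))
E
```

```text
{'time_s': 8.05, 'qpos': [-29.05, 17.08, 74.21, 0.01, 88.53, 73.07], 'ee_pos': [522.38, -276.95, 335.73], 'ee_rot': [179.95, -0.17, -12.12], 'force': [0.12, 0.84, -0.66], 'gripper_width': 0.32}
tool x [ 0.978 -0.21 ] tool y [-0.21  -0.978]
tcp px [[286.22542461 255.00093036]] [[214.16848593 172.94055651]]
[[214.0, 71.0], [352.0, 71.0], [342.0, 286.0], [228.0, 287.0]]
[[219.0, 78.0], [356.0, 78.0], [345.0, 291.0], [231.0, 291.0]]
```

View pics/z3.png

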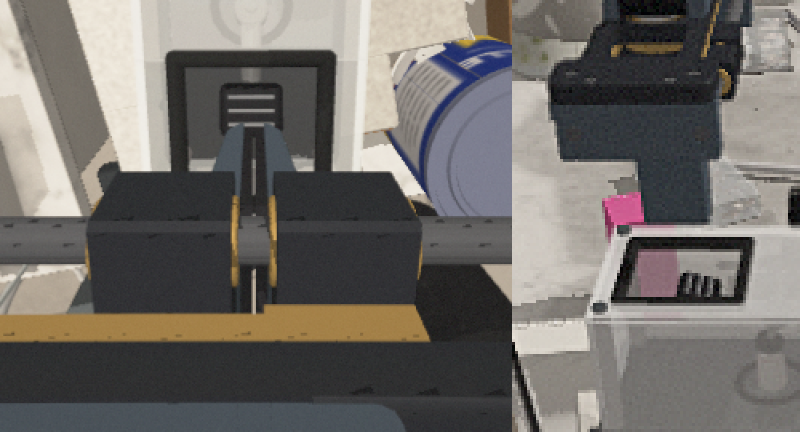

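Wrist crop: the edging's rear outer corners are at about (233.8,181.3) and (340,181.3) px, and the tips sit in line with the paddle. Side crop: the tip centre is at (214.3,174), matching the TCP projection (214.2,172.9). I now measure the guard from this closer view.

Run:
```python
from h import *
W=env.camera_params("wrist");g=cv2.imread("pics/w3.png",0).astype(float)
P=[]
for u,v in[(217,74),(354,74)]:
    w=g[v-12:v+13,u-12:u+13];m=np.clip(np.median(w)-50-w,0,None);yy,xx=np.mgrid[v-12:v+13,u-12:u+13]
    P.append(((m*xx).sum()/m.sum(),(m*yy).sum()/m.sum()))
X=plane(W,P,304.8);print(np.round(P,1).tolist(),X.round(1).tolist(),np.linalg.norm(X[0]-X[1]))
a=np.radians(-11.9);ex=np.array([np.cos(a),np.sin(a)]);print('origin screws',X.mean(0)[:2]-100*ex)
Y=plane(W,[(233.8,181.3),(340,181.3)],303.8);print('edging rear corners',Y.round(1).tolist(),np.linalg.norm(Y[0]-Y[1]),Y.mean(0)[:2]-35*ex)
```

```text
[[217.0, 74.4], [354.3, 73.8]] [[629.2, -258.6, 304.8], [612.8, -336.8, 304.8]] 79.9087705637265
origin screws [ 523.15671398 -277.0628036 ]
edging rear corners [[565.7, -251.8, 303.8], [551.5, -318.2, 303.8]] 67.93511795795064 [ 524.37392072 -277.81287477]
```

Guard origin ≈ (523.8, -276.8), so the tool is within 2 mm of centre and the clearance is about 11 mm. I go down and press.

Call:
jog_arm:
  steps: [1,0.25,0,0.7,0,1,0.25,0,1.5,0,1,0.25,0,2.3,0,1,0.25,0,3.1,0,1,0.25,0,3.8,0,1,0.25,0,4.3,0,1,0.25,0,4.8,0,1,0.25,0,5.3,0,1,0.25,0,5.8,0,1,0.25,0,6.1,0,1,0.25,0,6.1,0]

```text
time_s: 9.25
ee_pos: [524.3, -277.2, 272.8]
ee_rot: [180.0, 0.0, -12.1]
force: [-0.0, -0.3, 0.3]
gripper_width: 0.4
```

```bash
python3 log.py
```

```text
{'time_s': 9.25, 'qpos': [-28.97, 18.3, 81.19, -0.01, 80.51, 73.15], 'ee_pos': [524.3, -277.2, 272.84], 'ee_rot': [180.0, 0.0, -12.12], 'force': [-0.01, -0.33, 0.3], 'gripper_width': 0.43}
tool x [ 0.978 -0.21 ] tool y [-0.21  -0.978]
```

Call:
jog_arm:
  steps: [1,0,0,0.1,0,1,0,0,0.2,0,1,0,0,0.3,0,1,0,0,0.4,0,1,0,0,0.5,0]

```text
time_s: 9.75
ee_pos: [524.3, -277.2, 270.7]
ee_rot: [179.9, -0.1, -12.1]
force: [-6.5, 2.6, 16.6]
gripper_width: 0.6
```

```bash
python3 log.py
python3 - <<'E'
from h import *
S=env.grab_frame("side")[:,:,::-1];w=env.grab_frame("wrist")[:,:,::-1]
a=cv2.resize(w[150:290,180:400],(440,280),interpolation=3);b=cv2.resize(S[130:270,170:290],(360,420),interpolation=3)
c=np.zeros((420,800,3),np.uint8);c[:280,:440]=a;c[:,440:]=b
cv2.imwrite("pics/z4.png",c)
E
```

```text
{'time_s': 9.75, 'qpos': [-28.97, 18.28, 81.53, -0.02, 80.07, 73.15], 'ee_pos': [524.27, -277.22, 270.69], 'ee_rot': [179.95, -0.11, -12.12], 'force': [-6.52, 2.63, 16.64], 'gripper_width': 0.6}
tool x [ 0.978 -0.21 ] tool y [-0.21  -0.978]
```

View pics/z4.png

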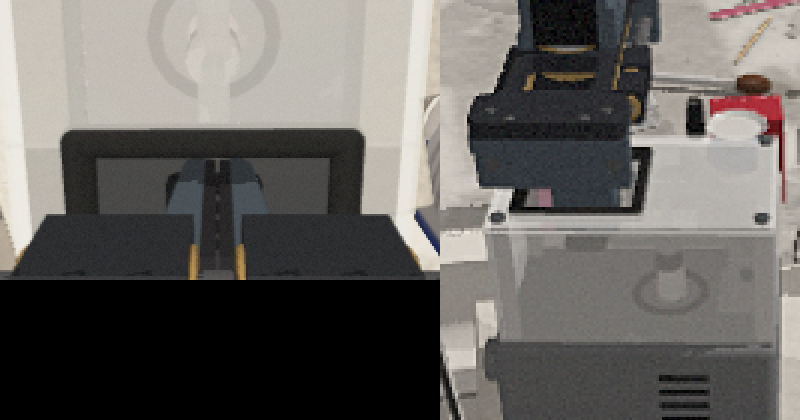

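The force rose to 16.6 N at z=270.7, where home is expected at 269.8, so the lever is against its stop. The picture shows the fingers inside the window, clear of the edging on the sides seen. I press 2 mm more and hold.

Call:
jog_arm:
  steps: [1,0,0,0.1,0,1,0,0,0.2,0,1,0,0,0.2,0,1,0,0,0.2,0,1,0,0,0.2,0]

```text
time_s: 10.35
ee_pos: [524.2, -277.2, 270.5]
ee_rot: [179.9, -0.2, -12.1]
force: [-8.5, 3.7, 20.7]
gripper_width: 0.4
```

```bash
python3 log.py
```

```text
{'time_s': 10.35, 'qpos': [-28.97, 18.22, 81.64, -0.02, 79.91, 73.15], 'ee_pos': [524.24, -277.23, 270.52], 'ee_rot': [179.91, -0.21, -12.12], 'force': [-8.52, 3.67, 20.71], 'gripper_width': 0.41}
tool x [ 0.978 -0.21 ] tool y [-0.21  -0.978]
```

The extra 2 mm of command moved the tool only 0.2 mm, so it is firmly on the stop. Now straight up and out.

Call:
jog_arm:
  steps: [1,0,0,-0.4,0,1,0,0,-0.8,0,1,0,0,-1.4,0,1,0,0,-2.2,0,1,0,0,-3,0,1,0,0,-4,0,1,0,0,-5,0,1,0,0,-7,0,1,0,0,-10,0,1,0,0,-13,0,1,0,0,-16,0,1,0,0,-19,0,1,0,0,-22,0,1,0,0,-24,0,1,0,0,-25,0,1,0,0,-25,0]

```text
time_s: 11.95
ee_pos: [524.8, -277.3, 518.1]
ee_rot: [179.9, -0.2, -12.1]
force: [-0.4, 0.3, 0.4]
gripper_width: 0.3
```

```bash
python3 log.py
python3 - <<'E'
from h import *
S=env.grab_frame("side")[:,:,::-1];w=env.grab_frame("wrist")[:,:,::-1]; T=env.grab_frame("top")[:,:,::-1]
W=env.camera_params("wrist")
a=cv2.resize(w[0:230,170:400],(400,400),interpolation=3);b=cv2.resize(S[165:305,180:360],(400,311),interpolation=3)
c=np.zeros((400,800,3),np.uint8);c[:,:400]=a;c[:311,400:]=b
cv2.imwrite("pics/z5.png",c)
E
```

```text
{'time_s': 11.95, 'qpos': [-28.97, 20.31, 43.94, 0.01, 115.5, 73.15], 'ee_pos': [524.77, -277.3, 518.09], 'ee_rot': [179.94, -0.24, -12.12], 'force': [-0.44, 0.31, 0.37], 'gripper_width': 0.25}
tool x [ 0.978 -0.21 ] tool y [-0.21  -0.978]
```

View pics/z5.png

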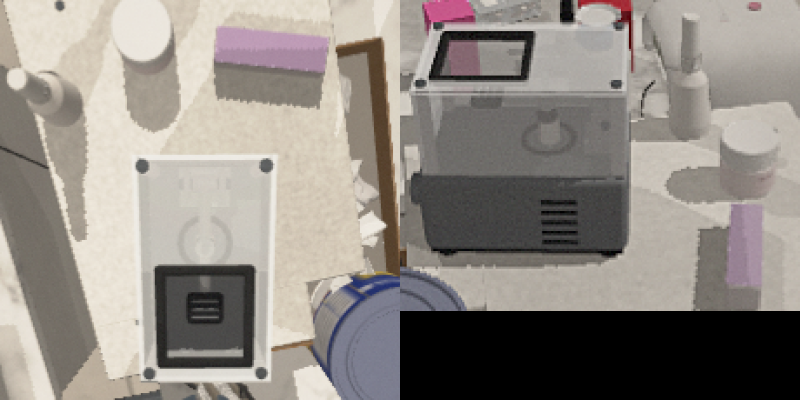

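The wrist crop shows the paddle at about (288,176.5) px, deeper in the window. In the side crop it now shows below the guard's top, with the bottle and bystanders standing in place. One numeric check of the paddle height before handing in.

Run:
```python
from h import *
W=env.camera_params("wrist");a=np.radians(-11.9);o=np.array([523.8,-276.8]);ex=np.array([np.cos(a),np.sin(a)])
for th in(0,.1,.2,.225,.25):
    # paddle centre turned about the hinge (x=90,z=108)
    d=.25-th;x=90-90*np.cos(d)+(-20*np.sin(d))*-1;z=108+20*np.cos(d)+90*np.sin(d)
    print(th,round(x,1),round(z,1),proj(W,[*(o+x*ex),141.8+z]).round(1), proj(env.camera_params("side"),[*(o+x*ex),141.8+z]).round(1))
print('measured wrist',170+205*.575,307*.575,'side',180+88*.45,165+98*.45)
S1=cv2.imread("pics/side0.png").astype(int);S2=env.grab_frame("side")[:,:,::-1].astype(int)
d=(abs(S1-S2).max(2)>40);print('changed px in bystander area',d[165:305,295:360].sum(),'shaker area',d[165:285,180:295].sum())
```

```text
0 7.7 149.6 [[287.1 173.1]] [[221.7 195.8]]
0.1 4.0 141.2 [[287.2 174.8]] [[219.9 200. ]]
0.2 1.1 132.5 [[287.2 175.8]] [[218.6 204.3]]
0.225 0.5 130.2 [[287.2 175.9]] [[218.3 205.4]]
0.25 0.0 128.0 [[287.2 176. ]] [[218.1 206.5]]
measured wrist 287.875 176.52499999999998 side 219.6 209.1
changed px in bystander area 4 shaker area 121
```

```bash
python3 -c "
from workcell import env
print(env.job_done())"
```

```text
the job is handed in; nothing more can be done
None
```

The clamp lever is pressed home as far as my checks can tell, and the job is handed in; no verdict was reported. I took the shut gripper over the lamp boom, went down through the guard window about 2 mm off its centre, and pressed. I then came straight out to z = 518 mm, with about 12 s on the clock.

**What agrees that it worked:**
- **Hard stop:** the tool stopped at z ≈ 270.5 mm, where home was expected at 269.8 mm. The force rose to about 21 N, and the last 2 mm of command moved it only 0.2 mm.
- **Paddle afterwards:** it was seen at wrist pixel (287.9, 176.5) against (287.2, 176.0) predicted for home. In the side view it was at (219.6, 209.1) against (218.1, 206.5). Both are read by eye.
- **Bystanders:** the side picture is practically unchanged in their area (4 pixels), and the bottle still looks upright under the guard.

**What disagreed or stayed unproven:**
- **Guard position:** the first wrist-camera estimate was about 4 mm off the top and side cameras. The closer look narrowed that to 1–2 mm, well inside the window clearance of about 11 mm.
- **Force at z = 272.8 mm:** the reading was only 0.3 N, although the paddle should already have been moving under about 4–6 N. It rose clearly only at the stop.
- **Sideways force:** about 9 N sideways showed during the press. I took it as friction on the paddle. The picture taken shortly before showed the fingers clear of the edging on the sides it could see, but the front edge was hidden.
- **Foot on the cap:** its force could not be measured directly.

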